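# Weigh a specimen on the notched-beam balance

### The job

Weigh the metal cylinder that has the small knob on top: set it down gently, upright, on the round pan of the beam balance and let go of it. Then press the thumb plate on top of the poise just hard enough to free its pawl, slide the poise along the notched beam with the plate held down, and let the pawl drop back into a notch, as often as it takes for the pointer to come to rest between the two marks next to the long centre line of the index post. Never lean on the balance, and leave the other things on the bench where they stand.

Things in the scene. Friction and masses are not known exactly. Their poses are not given: they have to be found in the camera images.
- specimen: the metal cylinder to weigh, loose, standing upright: 34 mm diameter, 50 mm high, with a small knob on top (8 mm neck, 6 mm high, then a 14 mm disc 6 mm high; 62 mm in all). About 90 to 165 g, not known beforehand. Origin: centre of its underside; z up along its axis.
- balance: beam balance, fixed; grey base 130 (x) by 480 mm (y). Origin on the bench; base from y -230 to +250 mm; +y to the pan end. Beam pivot at y 100, z 115 mm, cheeks to z 130. Pan housing 68 mm high under the pan. White index post at y -206 to -214, top z 120. Delicate: at most 12 N from the robot on any part of it (even the lightest grip on the poise is more), 15 N from the specimen on the pan.
- beam (a joint): beam tilt, rad: 0 level, pointer on the centre line; positive = pointer up, pan down (load too heavy for the setting: move the poise outward); stops at +-0.06. Near level 0.0245 per notch of the poise. Index marks every 0.015 rad; the two next to the centre line are at +-0.015. Settles in about 1 s. Pressing on the poise brings the beam down on its -0.06 stop: read it with the fingers clear.
- pointer_tip (a point): tip of the black pointer at the end of the beam, 300 mm from the pivot, moving up and down in front of the index post. The beam: steel bar 8 mm wide at x 0 of the balance, its axis 28 mm below the pivot (87 mm over the bench when level), ridged top 9.5 mm over its axis; beside it (x -24 mm) and 14 mm lower a thin tare bar with a locked round tare weight, 18 mm diameter: leave it.
- index_mark (a point): where the pointer tip stands when on the long centre line of the index post (other marks 4.5 mm apart above and below); frame parallel to the balance's.
- pan_center (a point): centre of the flat top of the round metal pan, 120 mm in diameter, no rim, 80 mm from the pivot on the +y side; frame level, parallel to the balance's. 137 mm above the bench with the beam level; it moves up and down 5 mm with the beam under less than 1 N, staying level. The load counts the same anywhere on it.
- poise (a joint): poise position, m: 0 = first notch (65 mm from the pivot, towards -y of the balance), growing outward to the pointer; 18 notches 8 mm apart, last at 0.136. Empty pan: level at 0; the specimen balances somewhere between notch 7 and 14. With the plate pressed it slides under 1 N; released, it drops by itself into the nearest notch; forcing it along with the pawl in a notch takes over 12 N.
- thumb_plate (a point): centre of the top face of the poise's steel thumb plate: flat, 28 mm across the beam (x), 34 mm along it (y), 37 mm over the bar's axis when up; the brass poise block under it reaches 24 mm over the axis. The shut fingertips' friction on the pressed plate takes the poise along. The loaded beam is sluggish: meet the plate slowly (under 30 mm/s). Frame tilts with the beam.
- latch (a joint): how far the thumb plate is pressed, m: 0 = up, pawl in a notch; stops hard at 0.0045. Spring: gives way at 5 N, then 1 N per mm, 9.5 N at the stop. The pawl is clear of the ridges from 0.003 (8 N); a steady press of 8 to 9.5 N is right, with less it catches or the fingers slip. On its stop the beam falls outward by 0.06 mm per mm, and the plate with it.
- square_bar: bystander: a square metal bar, 30 x 30 x 55 mm, loose.
- collar: bystander: a short metal collar, 44 mm diameter, 20 mm hole, 30 mm high, loose.
- beaker: bystander: glass beaker, 72 mm diameter, 95 mm high, loose.
- wash_bottle: bystander: white plastic bottle, 60 mm diameter, 160 mm high, loose.
- mouse: bystander: computer mouse, 100 x 58 x 26 mm, loose.
- sponge: bystander: sponge, 65 x 105 x 32 mm, loose.
- screwdriver: bystander: a screwdriver lying on the bench, loose.
Things that resemble listed ones, but are neither listed nor needed, are in the scene too. What is shaped like the specimen but green is not meant.

How it is judged (in metres and radians):
On the way:
1. the specimen stands upright on the pan, let go (horizontal distance between specimen and pan_center below 0.043 m and z of specimen in the frame of pan_center between -0.004 and 0.004 m and angle between specimen's own z axis and vertical below 0.12 rad and contact force between specimen and balance above 0.3 N and contact force between the fingers and specimen below 0.1 N), for 0.3 s.
At the end, for the whole second after the job is handed in: The specimen stands upright, at rest on the pan (axis within 43 mm of its centre); the thumb plate is up, pawl in a notch (pressed under 1.5 mm); the beam is at rest with the pointer between the two marks next to the centre line (within 0.015 rad of level) (horizontal distance between specimen and pan_center below 0.043 m and z of specimen in the frame of pan_center between -0.004 and 0.004 m and angle between specimen's own z axis and vertical below 0.12 rad and contact force between specimen and balance above 0.3 N and linear speed of specimen below 0.02 m/s and value of joint latch below 0.0015 m and value of joint beam between -0.015 and 0.015 rad and velocity of joint beam between -0.02 and 0.02 rad/s); the robot touches nothing.
It fails at once if the robot loads the balance with more than 12 N (poise squeezed, beam or pan pressed, base struck) (contact force between any of the fingers, the arm and balance above 12 N).
It fails at once if the specimen is dropped or pressed on the balance with more than 15 N (contact force between specimen and balance above 15 N).
It fails at once if a bystander is shifted by more than 30 mm (distance of any of square_bar, collar, beaker, wash_bottle, mouse, sponge, screwdriver from where it was at the start of the episode above 0.03 m).
It also fails if it takes over 64 s, if anything falls off the work surface, if the arm or the gripper's body presses on something with over 40 N, if the wrist force passes 120 N, or if a joint passes its speed limit or range.

### The arm

A 7-joint arm with a two-finger parallel gripper is mounted at the origin on the work surface. World frame = base frame: x ahead of the robot, y to its left, z up, the work surface at z = 0. Lengths are in mm, angles in rad, forces in N, time in s.
With the tool pointing down it reaches from about 400 to 875 mm from the base axis. Payload 4.4 kg.
Tool frame: the origin (TCP) lies on the centre line of the jaws, within the pads' length; the fingertips stand 25 mm ahead of it and the grasp point (between the pads) lies 6 mm ahead of it (ctrl.finger_overhang is the distance from the TCP to the fingertips, in mm); z points along the fingers, y is the line along which they close (so a half turn about z gives the same grasp; the last joint's range is limited). The gripper opens to 85 mm and grips with 20 to 120 N. Pads are 22 mm wide; open, the fingers measure 114 mm over their backs; the gripper's body (76 mm by 85 mm) begins 54 mm behind the grasp point. The pads swing forward as they close: fully open they stand 13 mm farther back than shut.
Start: joints at [1.15, 0.628, 0.038, 1.517, -0.027, 0.996, -0.02], TCP at [225.839, -609.52, 256.313] pointing down, gripper open.
Joint ranges: [-3.06, 3.06], [-0.37, 2.12], [-1.25, 1.32], [0.18, 2.47], [-1.1, 4.24], [0.23, 1.98], [-2.94, 2.94]. Speed limits (rad/s): [2.57, 2.57, 3.14, 3.14, 3.14, 3.14, 3.14].

### API

Orientations are given as [roll, pitch, yaw] about the fixed x, y, z axes, in that order (R = Rz(yaw) Ry(pitch) Rx(roll)).
In Python, from cell import ctrl gives the robot as it stands. The module is installed in compiled form; this text tells all that it offers.
- The arm moves only by the tool play_rows, never from a script. Its argument "targets" is a list of rows, each a list of 5 numbers: the closure, from 0 (fully open) to 1 (shut), then the shift along the tool's x, y, z in cm, then the turn about the tool's z in degrees. In form: [[gripper, dx, dy, dz, spin], ...]. A call has 1 to 10 rows; each row is the pose to reach, as a shift and turn from the pose commanded when the call began, along the tool's axes at that moment; what a row does not reach only later rows make up. A row lasts 1/10 s, in which the tool goes at most 50 mm and 8.59 degrees, less where a joint would pass 70% of its speed; a pose out of reach is approached as far as the arm can. A call with a gripper value outside its range is refused whole. The fingers move at their own pace and stop on an object; the grip force is fixed at half the most. Time passes only in rows, so rows that repeat a pose let the fingers close. It gives the time, the measured TCP pose, the force, the opening and the grip force at its end, in the units of the state.
- ctrl.read_state(): the state, without advancing time (a new reading comes with each control period).
- ctrl.get_image(name): name is "side" or "top" or "wrist"; returns (picture, depth): 384x512x3 uint8, red, green, blue; 384x512 float32, mm along the optical axis (not along the pixel's ray), 0 where there is no reading.
- ctrl.calibration(name): a dict with "vfov" (degrees; the focal length in pixels is half the picture's height over the tangent of half this angle, whatever the lens; pixels are square), "cx", "cy" (the principal point, pixels), "extrinsics" (4x4, takes a point from camera to world coordinates); the wrist camera has in their place "mount" (4x4, takes a point from camera to tool coordinates, whose origin is the TCP and whose axes are the flange's). Camera axes: x right, y down, z forward; pixel columns grow to the right and rows downward; lengths in mm; the calibration is good to about 2 mm. A picture is of the moment at which its call begins: read the wrist's pose just before it. calibration takes no time and is no camera call.
- ctrl.finish_job(): hands the job in; it is judged then, once.
Trained networks look in the newest picture that a camera, given by its name, has taken for a name from the list of things; names that differ only in an ending like _2 or _b are one class to them, and where a whole thing is asked for, a point or a joint stands for the part that bears it (a point fixed in the world has none). Each returns a list of dicts, best first, with "confidence" (0 to 1); they miss things now and then, are a little off and sometimes report something else, mostly with a low value. They report only what shows in the picture. A call takes as long as a camera call. They do not tell look-alikes from the thing itself.
- ctrl.search_frame(camera, name): "bbox" ([left, top, right, bottom] in pixels, round what is visible of it).
- ctrl.trace(camera, name): "pixels" (384x512 bool, what is visible of it) and "bbox" ([left, top, right, bottom] in pixels, round what is visible of it).
The state is a dict: "clock": time; "qpos": joint angles; "qd": joint speeds; "tau": joint torques, N m; "eef_pos": TCP position; "tool_rot": TCP orientation; "force": force on the tool from outside, world axes, zero at the start; "torque": the same for the moment, N m; "width": finger opening in mm; "gripper_force": force on a finger pad.
Only numpy, scipy, OpenCV 4.12 (cv2) and the standard library are available. Lean on these libraries where they do the work, as an engineer would, in place of code of your own. Each camera call takes 0.05 s, during which the arm holds its last target. There are 200 camera calls.

## Working session

There is one attempt and no reset: what is moved stays moved. The work goes in short steps, Python scripts to look and compute and a tool call to move; the robot and the scene stay as the last step left them, time stands still between calls to the robot, and variables do not carry over. Pictures are saved under pics/ and viewed, at most 10 in all, crops included, and the job is handed in when it is done.

Besides the shell and the picture viewer there is one more tool, called after "Emit:" as name([rows], argument=value, ...), one row to a line, values as JSON. play_rows: Moves the arm, as the interface text tells. Its arguments: {"type":"object","properties":{"targets":{"type":"array"}},"required":["targets"]}

```bash
mkdir -p pics; cat > h.py <<'E'
from cell import ctrl
import numpy as np, cv2
from scipy.spatial.transform import Rotation as R
def T():
    s=ctrl.read_state(); M=np.eye(4); M[:3,:3]=R.from_euler('xyz',s['tool_rot']).as_matrix(); M[:3,3]=s['eef_pos']; return M
def cam(n):
    c=ctrl.calibration(n); f=192/np.tan(np.radians(c['vfov'])/2)
    return f,c['cx'],c['cy'],(T()@np.array(c['mount']) if n=='wrist' else np.array(c['extrinsics']))
def cloud(n,d,C=None):
    f,cx,cy,E=C or cam(n); v,u=np.mgrid[:384,:512]
    P=np.stack([(u-cx)/f*d,(v-cy)/f*d,d],-1)
    return P@E[:3,:3].T+E[:3,3]
def shot(n,name):
    C=cam(n); im,d=ctrl.get_image(n); cv2.imwrite(f'pics/{name}.png',im[:,:,::-1]); np.savez(f'/tmp/{name}.npz',d=d,P=cloud(n,d,C)); return im,d,cloud(n,d,C)
def proj(n,p):
    f,cx,cy,E=cam(n); q=np.linalg.inv(E)@np.append(p,1); return f*q[0]/q[2]+cx,f*q[1]/q[2]+cy
E
python3 - <<'E'
from h import *
np.set_printoptions(precision=1,suppress=True)
s=ctrl.read_state(); print(s['clock'],s['eef_pos'],s['tool_rot'],s['width'])
ims=[]
for n in ['top','side']:
    im,d,P=shot(n,n+'0'); print(n,cam(n)[:3],cam(n)[3])
    ims.append(im)
    for o in ['specimen','balance','thumb_plate','pan_center','poise','pointer_tip','square_bar','collar','beaker','wash_bottle','mouse','sponge','screwdriver']:
        for r in ctrl.trace(n,o)[:3]:
            m=r['pixels']&(d>0); p=P[m]
            if len(p): print(n,o,round(r['confidence'],2),np.array(r['bbox']),'med',np.median(p,0),'lo',np.percentile(p,3,axis=0),'hi',np.percentile(p,97,axis=0))
print(T()[:3,:3])
E
```

```text
0.0 [ 225.6 -609.   255.4] [-3.1  0.   0.4] 85.73445038707244
top (np.float64(374.2154939973838), 262.7075340907636, 202.30008868066437) [[   0.    -1.     0.1  313.2]
 [  -1.    -0.    -0.    12.1]
 [   0.    -0.1   -1.  1163.5]
 [   0.     0.     0.     1. ]]
top specimen 0.7 [162.  127.9 323.8 193. ] med [577.7  52.9  30.8] lo [ 522.1 -181.1   20.7] hi [645.8 253.8 143.7]
top specimen 0.58 [374.9 186.4 392.2 199.9] med [ 491.5 -390.9   48.6] lo [ 478.7 -411.2    4.7] hi [ 508.4 -380.7   63.1]
top specimen 0.5 [398.7 209.7 415.  219.8] med [ 430.9 -451.4   47.8] lo [ 417.4 -472.1    3.6] hi [ 446.5 -441.8   62.5]
top balance 0.97 [163.3 128.4 323.  190.5] med [577.8  55.2  30.9] lo [ 523.2 -180.6   21.9] hi [645.5 255.2 143.7]
top pan_center 0.59 [158.7 128.7 201.3 168.6] med [596.9 208.6 141.8] lo [546.1 157.9 138.2] hi [648.5 259.4 145.6]
top poise 0.73 [237.2 150.  251.7 166.4] med [584.6  32.1 117.9] lo [573.9  15.   82.9] hi [601.1  46.4 121.8]
top pointer_tip 0.95 [162.9 129.5 312.7 174.2] med [586.4 178.2 140.2] lo [548.9 -98.9  64. ] hi [644.1 255.7 145. ]
top collar 0.46 [
[... 2804 characters left out ...]
] med [599.5 456.2  98.2] lo [583.5 424.8   7.7] hi [629.9 474.5 161. ]
side mouse 0.61 [303.9 168.5 330.5 185.9] med [ 309.5 -238.5   24. ] lo [ 264.6 -273.2    8.3] hi [ 355.7 -219.9   29.7]
side mouse 0.36 [222.2 181.5 227.9 188.1] med [585.3  33.5 118.4] lo [574.5  19.2 115.4] hi [594.3  45.4 121.5]
side mouse 0.3 [177.9 194.7 213.1 229.4] med [593.5 208.5 141.5] lo [543.1 150.3  68.8] hi [646.8 260.6 144.9]
side sponge 0.7 [259.9 233.9 290.  269.1] med [339.6 161.7  31.2] lo [309.  105.   11.3] hi [371.6 203.6  35.3]
side screwdriver 0.57 [265.3 278.8 292.4 334.2] med [259.1 294.5  20.6] lo [244.6 229.7  -0.3] hi [268.9 408.4  27.2]
[[ 0.9  0.3  0. ]
 [ 0.3 -0.9  0. ]
 [ 0.  -0.  -1. ]]
```

```bash
python3 - <<'E'
import cv2,numpy as np
a=cv2.imread('pics/top0.png'); 
A=cv2.resize(a[110:290,70:430],None,fx=2.2,fy=2.2,interpolation=cv2.INTER_CUBIC)
B=cv2.resize(a[175:230,360:430],None,fx=5,fy=3.6,interpolation=cv2.INTER_CUBIC)
C=np.zeros((600,792,3),np.uint8);C[:396]=A[:396,:792];C[400:400+B.shape[0],:350]=B
cv2.imwrite('pics/v1.png',C)
E
```

```text
(no output)
```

View pics/v1.png

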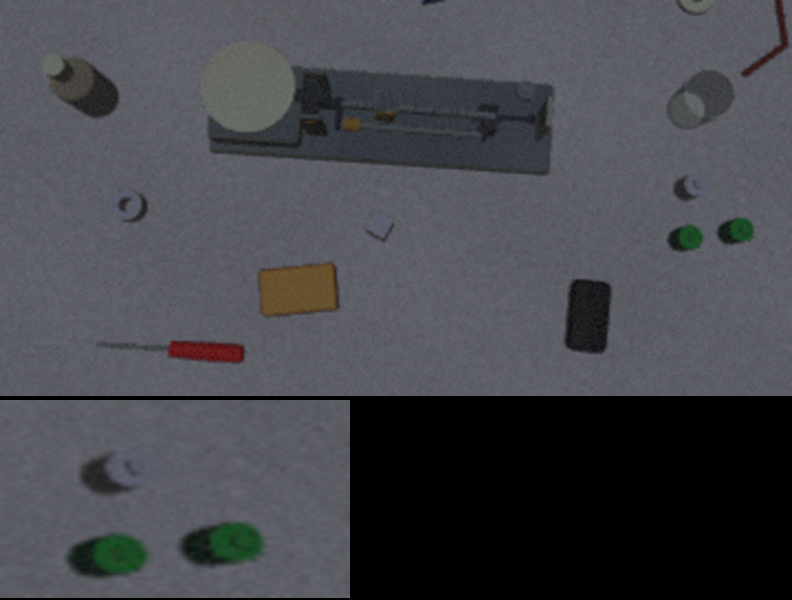

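```bash
cat >> h.py <<'E'
def go(p,yaw=None):
    M=T(); d=M[:3,:3].T@(np.array(p)-M[:3,3])/10; s=0
    if yaw is not None:
        y0=np.arctan2(M[1,0],M[0,0]); s=-np.degrees((yaw-y0+np.pi)%(2*np.pi)-np.pi)
    print('shift cm',d.round(2),'spin',round(s,1))
E
python3 - <<'E'
from h import *
np.set_printoptions(precision=1,suppress=True)
for n in ['top0','side0']:
    P=np.load(f'/tmp/{n}.npz')['P'].reshape(-1,3)
    q=P[(np.hypot(P[:,0]-493,P[:,1]+393)<28)&(P[:,2]>45)]; print(n,len(q),q.mean(0),q[q[:,2]>56].mean(0))
    b=P[(abs(P[:,0]-597)<80)&(abs(P[:,1]-208)<80)&(P[:,2]>132)]; print('pan',b.mean(0),cv2.minEnclosingCircle(b[:,:2].astype(np.float32)))
    b=P[(abs(P[:,0]-586)<90)&(abs(P[:,1]-40)<250)&(P[:,2]>12)&(P[:,2]<35)]; print('base',cv2.minAreaRect(b[:,:2].astype(np.float32)))
print(ctrl.read_state()['tool_rot'])
go([492,-391,220],0)
E
```

```text
top0 96 [ 493.9 -395.9   52.1] [ 495.1 -396.8   61.6]
pan [597.  207.6 141.8] ((601.810791015625, 196.8349151611328), 71.17906188964844)
base ((588.8157958984375, 37.339996337890625), (478.6318054199219, 131.6962890625), 86.99483489990234)
side0 39 [ 490.9 -393.3   52. ] [ 491.2 -397.9   60.7]
pan [593.8 209.4 141.6] ((588.4685668945312, 197.7981414794922), 70.77330017089844)
base ((585.949951171875, 39.53755187988281), (479.5577392578125, 132.77931213378906), 87.0135269165039)
[-3.1 -0.   0.4]
shift cm [ 32.5 -11.2   3.6] spin 20.3
```

Emit:
play_rows([
  [0,4,-1.5,0.5,3],
  [0,8,-3,1,6],
  [0,12,-4.5,1.5,9],
  [0,16,-6,2,12],
  [0,20.5,-7.5,3,15],
  [0,25,-9,4,18],
  [0,29.5,-10.3,5,20.3],
  [0,32.4,-10.7,5.5,20.3],
  [0,32.4,-10.7,5.5,20.3],
  [0,32.4,-10.7,5.5,20.3],
])

```text
clock: 2.4
eef_pos: [492.8, -396.2, 201.1]
tool_rot: [3.141, 0.001, 0.002]
force: [-0.6, -0.8, 0.2]
width: 85.4
gripper_force: 0.0
```

```bash
python3 - <<'E'
from h import *
np.set_printoptions(precision=1,suppress=True)
s=ctrl.read_state(); print(s['clock'],s['eef_pos'],s['tool_rot'],s['force'])
im,d,P=shot('wrist','w1')
for r in ctrl.trace('wrist','specimen')[:3]:
    m=r['pixels']&(d>0);p=P[m];q=p[p[:,2]>56];b=p[(p[:,2]>45)]
    print(r['confidence'],r['bbox'],im[m].mean(0),q.mean(0),b.mean(0),cv2.minEnclosingCircle(b[:,:2].astype(np.float32)),cv2.minEnclosingCircle(q[:,:2].astype(np.float32)))
E
```

```text
2.4 [ 492.8 -396.2  201.1] [3.1 0.  0. ] [-0.6 -0.8  0.2]
0.94 [230.5, 222.5, 264.4, 272.1] [19.1 79.9 29.2] [ 420.7 -387.4   62.5] [ 422.3 -387.5   53.1] ((419.9471435546875, -387.660888671875), 17.13707733154297) ((419.936767578125, -387.5304260253906), 7.031959533691406)
0.93 [298.3, 213.0, 341.1, 266.4] [17.5 78.6 27.7] [ 431.5 -458.6   62.5] [ 433.2 -457.8   53.1] ((430.6596374511719, -458.6211242675781), 17.043161392211914) ((430.4400939941406, -459.0858459472656), 7.352319240570068)
0.79 [238.1, 155.4, 277.1, 203.0] [121.3 118.4 129.3] [ 493.3 -397.7   62.8] [ 494.2 -397.6   53.1] ((492.7827453613281, -397.6239013671875), 16.975223541259766) ((492.9266052246094, -397.7414245605469), 6.861777305603027)
```

View pics/w1.png

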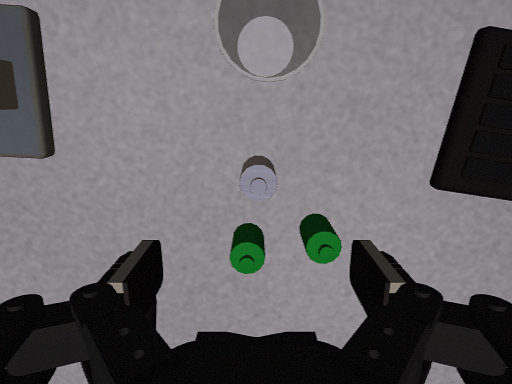

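Emit:
play_rows([
  [0,0,0.15,4.5,0],
  [0,0,0.15,9,0],
  [0,0,0.15,13,0],
  [0,0,0.15,16.1,0],
  [0,0,0.15,16.1,0],
  [1,0,0.15,16.1,0],
  [1,0,0.15,16.1,0],
  [1,0,0.15,16.1,0],
  [1,0,0.15,16.1,0],
  [1,0,0.15,16.1,0],
])

```text
clock: 3.5
eef_pos: [493.5, -399.1, 42.5]
tool_rot: [3.139, -0.003, 0.0]
force: [-0.9, -0.1, 6.0]
width: 32.6
gripper_force: 59.1
```

Emit:
play_rows([
  [1,0,0,0,0],
  [1,0,0,-0.5,0],
  [1,0,0,-4,0],
  [1,0,0,-8,0],
  [1,0,0,-12,0],
  [1,0,0,-16,0],
  [1,0,0,-20,0],
  [1,0,0,-20,0],
])

```text
clock: 4.3
eef_pos: [495.1, -400.4, 247.3]
tool_rot: [3.134, -0.01, 0.0]
force: [1.3, -0.4, -0.9]
width: 33.0
gripper_force: 59.8
```

```bash
python3 - <<'E'
from h import *
np.set_printoptions(precision=2,suppress=True)
s=ctrl.read_state(); print(s['clock'],s['eef_pos'],s['tool_rot'],s['force'],s['qpos'])
go([596,208,240],0)
E
```

```text
4.3 [ 495.07 -400.45  247.27] [ 3.13 -0.01  0.  ] [ 1.26 -0.39 -0.88] [ 0.55  0.62  0.15  1.58 -0.11  0.94 -0.84]
shift cm [ 10.11 -60.85   0.37] spin 0.0
```

Emit:
play_rows([
  [1,0.5,-2.5,0,0],
  [1,1,-6,0,0],
  [1,1.7,-10,0,0],
  [1,2.3,-14,0,0],
  [1,3,-18,0,0],
  [1,3.7,-22,0,0],
  [1,4.3,-26,0,0],
  [1,5,-30,0,0],
  [1,5.7,-34,0,0],
  [1,6.3,-38,0,0],
])

```text
clock: 5.3
eef_pos: [554.9, -16.4, 240.1]
tool_rot: [-3.142, 0.001, 0.001]
force: [-0.3, 0.8, -0.8]
width: 32.6
gripper_force: 59.9
```

Emit:
play_rows([
  [1,0.6,-3.5,0,0],
  [1,1.2,-7,0,0],
  [1,1.8,-11,0,0],
  [1,2.4,-15,0,0],
  [1,3,-18.5,0,0],
  [1,3.5,-21,0,0],
  [1,3.8,-22.7,0,0],
  [1,3.8,-22.7,0,0],
  [1,3.8,-22.7,0,0],
  [1,3.8,-22.7,0,0],
])

```text
clock: 6.3
eef_pos: [593.2, 206.2, 240.3]
tool_rot: [3.14, 0.0, -0.002]
force: [0.6, -0.3, -1.8]
width: 32.8
gripper_force: 59.9
```

```bash
python3 - <<'E'
from h import *
np.set_printoptions(precision=2,suppress=True)
s=ctrl.read_state(); print(s['clock'],s['eef_pos'],s['tool_rot'],s['force'],s['qpos'],s['width'])
go([596,208,188],0)
im,d,P=shot('wrist','w2'); im,d,P=shot('side','s2')
m=(np.hypot(P[...,0]-596,P[...,1]-208)<75)
E
```

```text
6.3 [593.25 206.22 240.3 ] [ 3.14  0.   -0.  ] [ 0.57 -0.26 -1.81] [-0.47  0.62  0.16  1.6  -0.11  0.93 -1.85] 32.75534625226858
shift cm [ 0.28 -0.19  5.23] spin -0.1
```

View pics/w2.png

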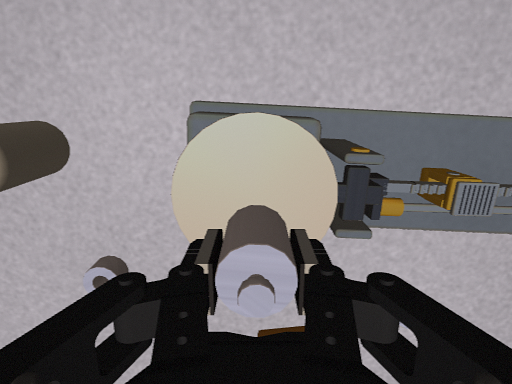

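Emit:
play_rows([
  [1,0.1,-0.1,2,0],
  [1,0.2,-0.2,4,0],
  [1,0.2,-0.2,5,0],
  [1,0.2,-0.2,5.4,0],
  [1,0.2,-0.2,5.6,0],
  [1,0.2,-0.2,5.8,0],
  [1,0.2,-0.2,6.0,0],
  [1,0.2,-0.2,6.1,0],
  [1,0.2,-0.2,6.2,0],
  [1,0.2,-0.2,6.2,0],
])

```text
clock: 7.4
eef_pos: [595.3, 211.0, 178.4]
tool_rot: [-3.141, -0.0, 0.0]
force: [-0.2, -0.8, -0.6]
width: 32.5
gripper_force: 59.9
```

Emit:
play_rows([
  [1,0,0,0.1,0],
  [1,0,0,0.15,0],
  [1,0,0,0.2,0],
  [1,0,0,0.2,0],
  [1,0,0,0.2,0],
])

```text
clock: 7.9
eef_pos: [595.2, 211.0, 176.3]
tool_rot: [-3.141, -0.0, 0.0]
force: [-0.2, -0.1, -0.8]
width: 32.4
gripper_force: 59.9
```

Emit:
play_rows([
  [1,0,0,0.05,0],
  [1,0,0,0.1,0],
  [1,0,0,0.1,0],
  [1,0,0,0.1,0],
])

```text
clock: 8.3
eef_pos: [595.2, 210.9, 175.3]
tool_rot: [3.142, 0.0, 0.0]
force: [0.3, 0.5, -1.8]
width: 32.4
gripper_force: 59.9
```

Emit:
play_rows([
  [1,0,0,0.05,0],
  [1,0,0,0.05,0],
  [1,0,0,0.05,0],
])

```text
clock: 8.6
eef_pos: [595.2, 210.9, 174.8]
tool_rot: [3.142, -0.0, 0.0]
force: [0.4, -0.4, -0.7]
width: 32.5
gripper_force: 59.9
```

Emit:
play_rows([
  [1,0,0,0.05,0],
  [1,0,0,0.05,0],
  [1,0,0,0.05,0],
])

```text
clock: 8.9
eef_pos: [595.2, 210.9, 174.7]
tool_rot: [-3.142, -0.0, 0.0]
force: [-1.2, -0.2, 3.6]
width: 32.5
gripper_force: 60.0
```

Emit:
play_rows([
  [1,0,0,-0.04,0],
  [0.4,0,0,-0.04,0],
  [0.3,0,0,-0.04,0],
  [0.2,0,0,-0.04,0],
  [0.1,0,0,-0.04,0],
  [0.1,0,0,-0.5,0],
  [0.1,0,0,-3,0],
  [0.1,0,0,-7,0],
  [0.1,0,0,-10,0],
  [0.1,0,0,-10,0],
])

```text
clock: 9.9
eef_pos: [598.0, 211.6, 279.7]
tool_rot: [-3.138, -0.009, 0.0]
force: [-0.2, -0.6, 0.2]
width: 77.1
gripper_force: 0.0
```

```bash
python3 - <<'E'
from h import *
np.set_printoptions(precision=1,suppress=True)
s=ctrl.read_state(); print(s['clock'],s['eef_pos'],s['force'],s['width'])
im,d,P=shot('wrist','w3'); im2,d2,P2=shot('side','s3'); im3,d3,P3=shot('top','t3')
for n,D,Q in (('wrist',d,P),('top',d3,P3),('side',d2,P2)):
  for o in ('specimen','thumb_plate','poise'):
    for r in ctrl.trace(n,o)[:2]:
        p=Q[r['pixels']&(D>0)]
        if len(p): print(n,o,round(r['confidence'],2),np.array(r['bbox']),np.median(p,0),np.percentile(p,3,axis=0),np.percentile(p,97,axis=0))
go([587,33,240],-0.0524)
E
```

```text
9.9 [598.  211.6 279.7] [-0.2 -0.6  0.2] 77.14270136446532
wrist specimen 0.64 [235.5 169.4 280.7 230.8] [599.9 211.2 182.9] [581.1 196.9 143.4] [611.  224.8 195.6]
wrist thumb_plate 0.63 [438.8 183.5 482.6 216.2] [587.   33.4 130.8] [573.8  17.  127.8] [599.4  48.5 132.4]
wrist poise 0.62 [411.9 169.2 479.7 213.5] [589.5  36.7 129.9] [573.5  16.6  75.1] [600.2  48.3 132.2]
top specimen 0.73 [398.2 209.  411.6 218.2] [ 430.1 -451.3   47.9] [ 417.1 -470.9    7.2] [ 445.4 -441.8   62.1]
top specimen 0.65 [171.4 137.9 190.1 153.1] [591.5 208.  180.8] [580.2 194.7 134.2] [608.1 227.2 194.5]
top thumb_plate 0.7 [244.8 148.5 250.5 161. ] [589.3  31.8 130.5] [577.6  17.8 126.3] [600.7  44.5 133.7]
top poise 0.66 [237.1 147.9 253.  166. ] [586.1  31.4 127.8] [574.   15.   26.5] [632.6  49.5 133.5]
side specimen 0.68 [300.1 138.8 310.7 151.9] [ 416.4 -376.5   37. ] [ 402.6 -398.1    2.2] [ 432.8 -368.6   60.5]
side specimen 0.53 [187.7 198.5 200.2 216.7] [588.7 218.5 170.3] [577.6 194.8 132.1] [615.6 228.  194.5]
side thumb_plate 0.56 [219.4 177.9 228.3 186.5] [583.2  32.3 129.5] [572.6  16.3 124.5] [597.2  47.9 132.7]
side thumb_plate 0.27 [257.9 233.9 290.8 267.3] [339.2 161.5  30.9] [308.8 105.   10.5] [371.  203.2  35. ]
side poise 0.49 [220.5 176.6 230.1 195.6] [579.1  36.7 115.6] [570.9  15.9  73.9] [598.5  47.1 132.1]
shift cm [-0.8 17.8  3.4] spin 3.0
```

View pics/w3.png

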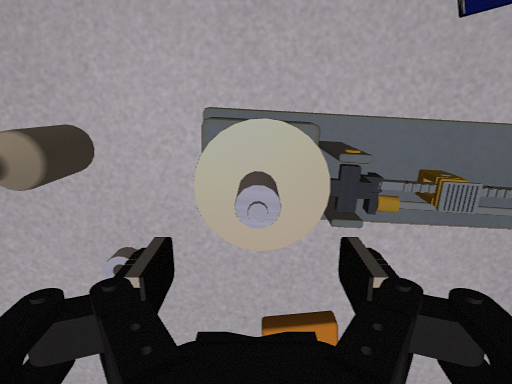

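Emit:
play_rows([
  [0.5,-0.1,3,0,1],
  [1,-0.3,7,0,2],
  [1,-0.5,11,1,3],
  [1,-0.7,15,3,3],
  [1,-0.8,17.8,5,3],
  [1,-0.8,17.8,8,3],
  [1,-0.8,17.8,10,3],
  [1,-0.8,17.8,10.5,3],
  [1,-0.8,17.8,10.5,3],
  [1,-0.8,17.8,10.5,3],
])

```text
clock: 11.5
eef_pos: [588.1, 33.2, 170.3]
tool_rot: [-3.141, -0.002, -0.051]
force: [0.6, 0.7, 0.5]
width: -0.1
gripper_force: 0.0
```

```bash
cat >> h.py <<'E'
def fz(n=8):
    f=[]
    for i in range(n): f.append(ctrl.read_state()['force']); ctrl.get_image('side')
    f=np.array(f); s=ctrl.read_state(); print(s['clock'],'pos',np.round(s['eef_pos'],2),'yaw',round(s['tool_rot'][2],4),'F',f.mean(0).round(2),'sd',f[:,2].std().round(2),'w',round(s['width'],1))
E
python3 - <<'E'
from h import *
fz(8); go([587,32.5,165],-0.0524)
E
```

```text
11.9 pos [587.45  32.99 169.68] yaw -0.0517 F [0.26 0.34 0.05] sd 0.38 w 0.1
shift cm [-0.04  0.05  0.47] spin 0.0
```

Emit:
play_rows([
  [1,0,0,0.6,0],
  [1,0,0,1.1,0],
  [1,0,0,1.25,0],
  [1,0,0,1.4,0],
  [1,0,0,1.55,0],
  [1,0,0,1.7,0],
  [1,0,0,1.85,0],
  [1,0,0,2.0,0],
  [1,0,0,2.15,0],
  [1,0,0,2.3,0],
])

```text
clock: 12.9
eef_pos: [587.4, 32.7, 146.3]
tool_rot: [3.141, -0.0, -0.052]
force: [-0.3, -1.1, 0.9]
width: -0.1
gripper_force: 0.5
```

Emit:
play_rows([
  [1,0,0,0.1,0],
  [1,0,0,0.2,0],
  [1,0,0,0.25,0],
  [1,0,0,0.25,0],
  [1,0,0,0.25,0],
])

```text
clock: 13.4
eef_pos: [587.4, 32.9, 143.9]
tool_rot: [3.142, -0.0, -0.052]
force: [0.3, -0.7, 1.4]
width: -0.0
gripper_force: 0.5
```

```bash
python3 - <<'E'
from h import *
fz(6)
E
```

```text
13.7 pos [587.36  32.91 143.89] yaw -0.0519 F [-0.15 -0.79  0.99] sd 0.38 w -0.1
```

Emit:
play_rows([
  [1,0,0,0.1,0],
  [1,0,0,0.15,0],
  [1,0,0,0.15,0],
])

```text
clock: 14.0
eef_pos: [587.5, 33.1, 142.8]
tool_rot: [-3.141, -0.001, -0.052]
force: [-1.6, 0.8, 5.6]
width: 0.3
gripper_force: 2.8
```

```bash
python3 - <<'E'
from h import *
fz(4)
E
```

```text
14.2 pos [587.47  33.07 142.87] yaw -0.0519 F [-1.09 -0.45  5.73] sd 0.7 w -0.4
```

Emit:
play_rows([
  [1,0,0,0.1,0],
  [1,0,0,0.2,0],
  [1,0,0,0.25,0],
  [1,0,0,0.28,0],
  [1,0,0,0.28,0],
])

```text
clock: 14.7
eef_pos: [587.5, 33.2, 140.3]
tool_rot: [-3.141, -0.001, -0.052]
force: [-1.2, -0.0, 7.6]
width: -0.2
gripper_force: 4.0
```

```bash
python3 - <<'E'
from h import *
fz(6)
E
```

```text
15.0 pos [587.54  33.2  140.4 ] yaw -0.0517 F [-1.37 -0.65  7.85] sd 0.25 w 0.1
```

Emit:
play_rows([
  [1,0,0,0.05,0],
  [1,0,0,0.1,0],
  [1,0,0.2,0.11,0],
  [1,0,0.5,0.13,0],
  [1,0,0.8,0.15,0],
  [1,0,1.1,0.165,0],
  [1,0,1.4,0.18,0],
  [1,0,1.7,0.2,0],
  [1,0,1.7,0.2,0],
])

```text
clock: 15.9
eef_pos: [586.6, 15.6, 138.5]
tool_rot: [-3.141, -0.001, -0.053]
force: [-1.5, -1.1, 7.7]
width: -0.2
gripper_force: 4.4
```

```bash
python3 - <<'E'
from h import *
fz(3); im,d,P=shot('side','s4')
for r in ctrl.trace('side','poise')[:1]:
    p=P[r['pixels']&(d>0)]; print(r['confidence'],np.median(p,0),np.percentile(p,[3,97],axis=0))
E
```

```text
16.05 pos [586.66  15.96 138.5 ] yaw -0.052 F [-1.78 -0.82  8.16] sd 0.42 w -0.1
0.52 [573.92216452  24.28549149  93.12751663] [[569.86869249   6.59714216  61.99523511]
 [593.55223811  32.03472954 115.99159344]]
```

Emit:
play_rows([
  [1,0,0.2,0.06,0],
  [1,0,0.6,0.085,0],
  [1,0,1.0,0.11,0],
  [1,0,1.4,0.135,0],
  [1,0,1.8,0.16,0],
  [1,0,2.2,0.185,0],
  [1,0,2.6,0.21,0],
  [1,0,3.0,0.23,0],
  [1,0,3.1,0.235,0],
  [1,0,3.1,0.235,0],
])

```text
clock: 17.15
eef_pos: [585.0, -15.3, 136.2]
tool_rot: [-3.141, -0.001, -0.052]
force: [-2.1, -0.6, 9.1]
width: 0.5
gripper_force: 4.6
```

```bash
python3 - <<'E'
from h import *
fz(3)
E
```

```text
17.3 pos [585.02 -15.05 136.18] yaw -0.0521 F [-1.93 -0.46  9.51] sd 0.6 w 0.3
```

Emit:
play_rows([
  [1,0,0,-0.15,0],
  [1,0,0,-0.35,0],
  [1,0,0,-0.6,0],
  [1,0,0,-1,0],
  [1,0,0,-2,0],
  [1,0,0,-4,0],
  [1,0,0,-7,0],
  [1,-2,0,-10,0],
  [1,-4,0,-10,0],
  [1,-4,0,-10,0],
])

```text
clock: 18.3
eef_pos: [542.9, -12.7, 236.5]
tool_rot: [-3.141, 0.001, -0.052]
force: [0.5, -0.4, -0.1]
width: -0.1
gripper_force: 0.0
```

Emit:
play_rows([
  [1,0,0,0,0],
  [1,0,0,0,0],
  [1,0,0,0,0],
  [1,0,0,0,0],
  [1,0,0,0,0],
  [1,0,0,0,0],
])

```text
clock: 18.9
eef_pos: [544.9, -13.0, 234.9]
tool_rot: [3.142, 0.0, -0.052]
force: [0.3, -0.0, 0.8]
width: 0.3
gripper_force: 0.0
```

```bash
cat >> h.py <<'E'
def tilt(tag):
    np.set_printoptions(precision=1,suppress=True)
    s=ctrl.read_state(); print(s['clock'],s['eef_pos'])
    O=np.array([586.9,28.4]); u=np.array([.0524,.9986]); x=np.array([.9986,-.0524])
    for n in ('wrist','side','top'):
        im,d,P=shot(n,tag+n)
        b=np.stack([(P[...,:2]-O)@x,(P[...,:2]-O)@u,P[...,2]],-1)[d>0]
        pan=b[(np.hypot(b[:,0],b[:,1]-180)<55)&(b[:,2]>128)&(b[:,2]<148)]
        pl=b[(abs(b[:,0])<13)&(b[:,1]<40)&(b[:,1]>-115)&(b[:,2]>112)&(b[:,2]<140)]
        if len(pan): print(n,'pan z',np.median(pan[:,2]),len(pan))
        if len(pl):
            y=(np.percentile(pl[:,1],2)+np.percentile(pl[:,1],98))/2; q=pl[abs(pl[:,1]-y)<12]; z=np.median(q[:,2])
            print(n,'plate y',y,np.percentile(pl[:,1],[2,98]),'notch',(35-y)/8,'z',z,'tilt %.4f'%((z-124)/(100-y)),len(q))
        pt=b[(abs(b[:,0])<4)&(b[:,1]<-185)&(b[:,1]>-200)&(b[:,2]>55)&(b[:,2]<118)]
        if len(pt): print(n,'beam end z',np.median(pt[:,2]),len(pt))
E
python3 - <<'E'
from h import *
tilt('a')
E
```

```text
18.9 [544.9 -13.  234.9]
wrist pan z 136.64045967278486 721
wrist plate y -45.11647465312154 [-61.4 -28.9] notch 10.014559331640193 z 127.30258422224841 tilt 0.0228 1260
wrist beam end z 94.69959764070737 138
side pan z 135.68004711046558 575
side plate y -44.73499006923318 [-61.6 -27.9] notch 9.966873758654147 z 126.15959553032906 tilt 0.0149 34
side beam end z 93.23935777474526 4
top pan z 135.8835485475921 1004
top beam end z 92.62369996733173 12
```

View pics/awrist.png

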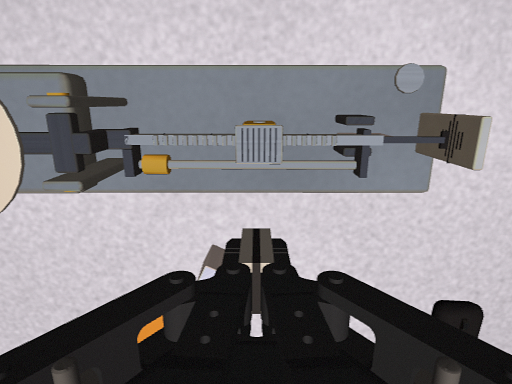

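Emit:
play_rows([
  [1,2,0,0,0],
  [1,4,0.15,1.5,0],
  [1,4,0.15,4.5,0],
  [1,4,0.15,6.5,0],
  [1,4,0.15,7.3,0],
  [1,4,0.15,7.3,0],
  [1,4,0.15,7.3,0],
  [1,4,0.15,7.3,0],
])

```text
clock: 19.85
eef_pos: [585.6, -16.6, 163.5]
tool_rot: [-3.141, -0.002, -0.052]
force: [-0.2, 0.6, -0.2]
width: -0.1
gripper_force: 0.0
```

```bash
python3 - <<'E'
from h import *
fz(2)
E
```

```text
19.95 pos [585.34 -16.52 163.26] yaw -0.0519 F [-0.16  0.38  0.19] sd 0.4 w 0.1
```

Emit:
play_rows([
  [1,0,0,0.5,0],
  [1,0,0,0.8,0],
  [1,0,0,0.95,0],
  [1,0,0,1.1,0],
  [1,0,0,1.25,0],
  [1,0,0,1.4,0],
  [1,0,0,1.55,0],
  [1,0,0,1.7,0],
  [1,0,0,1.85,0],
  [1,0,0,2.0,0],
])

```text
clock: 20.95
eef_pos: [584.8, -16.6, 142.1]
tool_rot: [3.142, -0.0, -0.052]
force: [-0.8, -0.7, -0.6]
width: 0.2
gripper_force: 0.1
```

Emit:
play_rows([
  [1,0,0,0.1,0],
  [1,0,0,0.2,0],
  [1,0,0,0.25,0],
  [1,0,0,0.25,0],
])

```text
clock: 21.35
eef_pos: [584.8, -16.6, 140.2]
tool_rot: [-3.142, -0.0, -0.052]
force: [-0.6, 0.4, 5.1]
width: 0.0
gripper_force: 2.7
```

```bash
python3 - <<'E'
from h import *
fz(4)
E
```

```text
21.55 pos [584.83 -16.58 140.25] yaw -0.052 F [-1.21 -0.06  5.49] sd 0.26 w 0.0
```

Emit:
play_rows([
  [1,0,0,0.12,0],
  [1,0,0,0.24,0],
  [1,0,0,0.33,0],
  [1,0,0,0.38,0],
  [1,0,0,0.38,0],
  [1,0,0.2,0.39,0],
  [1,0,0.5,0.41,0],
  [1,0,0.8,0.43,0],
  [1,0,0.84,0.43,0],
  [1,0,0.84,0.43,0],
])

```text
clock: 22.55
eef_pos: [584.4, -25.4, 136.4]
tool_rot: [3.141, -0.001, -0.052]
force: [-1.8, 0.1, 8.1]
width: 0.0
gripper_force: 4.2
```

```bash
python3 - <<'E'
from h import *
fz(3)
E
```

```text
22.7 pos [584.43 -25.29 136.4 ] yaw -0.0522 F [-1.74  0.2   8.54] sd 0.31 w -0.5
```

Emit:
play_rows([
  [1,0,0,-0.15,0],
  [1,0,0,-0.35,0],
  [1,0,0,-0.6,0],
  [1,0,0,-1,0],
  [1,0,0,-2,0],
  [1,0,0,-4,0],
  [1,0,0,-7,0],
  [1,-2,0,-10,0],
  [1,-4,0,-10,0],
  [1,-4,0,-10,0],
])

```text
clock: 23.7
eef_pos: [542.5, -22.8, 236.8]
tool_rot: [-3.141, 0.0, -0.052]
force: [-0.2, 1.0, 0.4]
width: 0.0
gripper_force: 0.0
```

Emit:
play_rows([
  [1,0,0,0,0],
  [1,0,0,0,0],
  [1,0,0,0,0],
  [1,0,0,0,0],
  [1,0,0,0,0],
  [1,0,0,0,0],
  [1,0,0,0,0],
  [1,0,0,0,0],
])

```text
clock: 24.5
eef_pos: [544.4, -22.9, 235.4]
tool_rot: [3.142, -0.0, -0.052]
force: [0.4, -0.3, 0.5]
width: 0.6
gripper_force: 0.0
```

```bash
python3 - <<'E'
from h import *
tilt('b')
A,B=[cv2.resize(cv2.imread(f'pics/{t}wrist.png')[90:190,390:500],None,fx=3.6,fy=5,interpolation=cv2.INTER_CUBIC) for t in 'ab']
cv2.imwrite('pics/v2.png',np.hstack([A,B]))
E
```

```text
24.5 [544.4 -22.9 235.4]
wrist plate y -53.809778723827264 [-70.1 -37.5] notch 11.101222340478408 z 123.65252710155019 tilt -0.0023 1183
wrist beam end z 87.46015793939819 132
side pan z 137.53302765848332 570
side plate y -54.13058225535454 [-71.2 -37.1] notch 11.141322781919317 z 122.58728836405908 tilt -0.0092 30
side beam end z 85.96665011723326 5
top pan z 137.73948971589107 1001
top beam end z 85.36723694844432 11
```

View pics/v2.png

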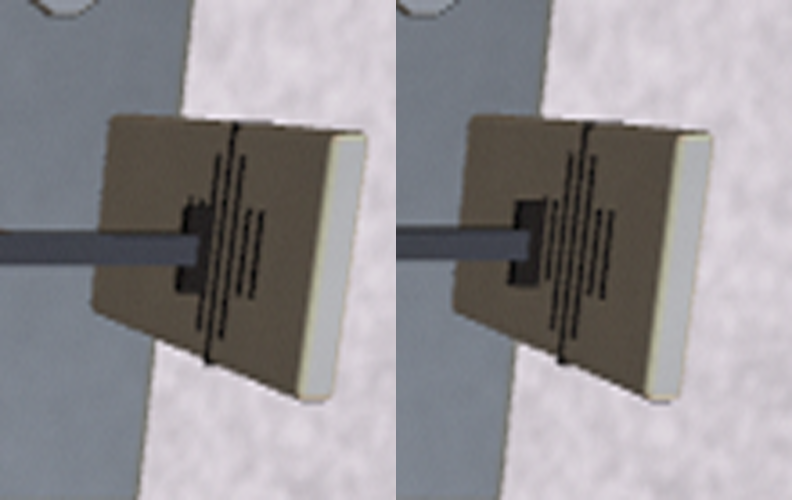

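```bash
python3 - <<'E'
import numpy as np
O=np.array([586.9,28.4]); u=np.array([.0524,.9986]); x=np.array([.9986,-.0524])
def B(f):
    P=np.load(f'/tmp/{f}.npz'); d=P['d'];P=P['P']; return np.stack([(P[...,:2]-O)@x,(P[...,:2]-O)@u,P[...,2]],-1)[d>0]
for c,fs in (('top',['top0','t3','atop','btop']),('side',['side0','s3','aside','bside'])):
    r=[]
    for f in fs:
        b=B(f)
        pan=b[(b[:,1]-180>20)&(np.hypot(b[:,0],b[:,1]-180)<52)&(b[:,2]>128)&(b[:,2]<148)]
        e=b[(abs(b[:,0])<5)&(b[:,1]<-150)&(b[:,1]>-200)&(b[:,2]>62)&(b[:,2]<112)]
        r.append((pan[:,2].mean(),np.median(e[:,2]-0*e[:,1]) if len(e) else np.nan,len(e)))
    r=np.array(r)
    for i in (0,1):
        lo,hi=r[0,i],r[1,i]; print(c,['pan','end'][i],r[:,i].round(2),'tilt a,b',(-.06+.12*(r[2:,i]-lo)/(hi-lo)).round(4),r[:,2])
for f in ('awrist','bwrist'):
    b=B(f); o=[]
    for m in ((abs(b[:,0])<3.5)&(b[:,1]<30)&(b[:,1]>-125)&(b[:,2]>85)&(b[:,2]<105),(abs(b[:,0]+24)<3)&(b[:,1]<10)&(b[:,1]>-125)&(b[:,2]>60)&(b[:,2]<90),(abs(b[:,0]-35)<15)&(b[:,1]<30)&(b[:,1]>-125)&(b[:,2]>10)&(b[:,2]<40)):
        q=b[m]; k=np.polyfit(q[:,1],q[:,2],1); g=abs(np.polyval(k,q[:,1])-q[:,2])<3; k=np.polyfit(q[g,1],q[g,2],1); o.append((-k[0].round(4),len(q)))
    print(f,'beam,tare,base slopes',o)
E
```

```text
top pan [141.72 132.22 135.64 137.72] tilt a,b [ 0.0168 -0.0094] [38. 50. 44. 31.]
top end [ 72.52 105.47  93.27  86.01] tilt a,b [ 0.0156 -0.0109] [38. 50. 44. 31.]
side pan [141.58 132.04 135.57 137.52] tilt a,b [ 0.0156 -0.0089] [16. 22. 19. 21.]
side end [ 71.58 103.39  92.    85.22] tilt a,b [ 0.017  -0.0085] [16. 22. 19. 21.]
awrist beam,tare,base slopes [(np.float64(0.007), 1384), (np.float64(0.0156), 970), (np.float64(0.0001), 4859)]
bwrist beam,tare,base slopes [(np.float64(-0.0174), 1281), (np.float64(-0.0109), 951), (np.float64(-0.0001), 4873)]
```

```bash
python3 -c "
from h import *
print(ctrl.finish_job())"
```

```text
the job is handed in; nothing more can be done
None
```

The specimen is on the pan, upright and let go, and the poise is in notch 11. The beam settled about 0.009 rad below level (limit 0.015) by my camera measurements, and I handed the job in at about 24.5 s; no verdict was returned.

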